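# Free the vial cassette from the ratchet clamp and load it into the reader

## Task

The white cassette of red-capped vials is clamped on the mixer: press down the red thumb plate to lift the pawl off the ratchet wheel, and keep it down until the jaw has backed off all the way. Then move the cassette, kept upright, into the reader's drawer (a push and release pops the drawer out), so that it lies flat inside the tray, and push the drawer in until its catch holds it shut. Leave the jaw open and do not disturb the other things on the bench.

Things in the scene. Friction and masses are not known exactly. Their poses are not given: they have to be found in the camera images.
- mixer: Light-grey fixed vial mixer, left or right of the bench's middle, turned up to 20 degrees: 194 mm (x) by 230 (y -121 to +109), deck 40 mm above the bench. Origin on the bench, z up. On the deck: fixed jaw (30 mm high) at y -114 to -105, cassette at y -75, moving jaw on its +y side, brass ratchet wheel (radius 31, axle along x at y +20, 76 above the bench), pawl pivot at y +58, 105 up.
- thumb_plate (a point): Centre of the top of the red ribbed thumb plate, 44 mm (mixer's x) by 30 mm (y), on the pawl's tail at the mixer's x 0, y +94, about 115 mm above the bench. Pressed straight down it lifts the nose off the wheel: free after about 8 mm, stop after about 13 mm; takes 5 to 8 N. It springs back when let go.
- pawl (a joint): Pawl angle, rad: about -0.03 with the nose in the wheel's teeth, 0.34 with the thumb plate fully down; the wheel runs free above about 0.2.
- jaw (a joint): Opening of the clamp's moving jaw along the mixer's +y, m: 0 as clamped, 0.024 fully backed off. Jaw 100 mm long (x), its top 34 mm above the deck; clamped, it overlaps the cassette's foot, so the cassette cannot come out. A spring backs it off in about 1 s while the pawl is lifted; if the pawl drops early it catches the next tooth. Once open it stays open.
- cradle (a point): Point on the mixer's deck (40 mm above the bench) at the middle of the cassette's place, axes as the mixer's. The cassette starts up to 12 mm from it along x.
- cassette_grip (a point): Middle of the cassette's blue grip rib, 60 mm above its underside. Loose white cassette, 0.3 kg: foot 140 (x) by 60 (y) by 10 mm, body 136 by 48 up to 32 mm, 8 red caps up to 44 mm high (17 across, at x +-40 and +-59, y +-12). The rib is 14 mm thick (x), 44 long (y), from 32 to 76 mm high: grip it from above across the 14 mm. x parallel to the mixer's x at the start; ends alike.
- reader: White fixed reader with a blue top panel, across the bench's middle from the mixer, turned up to 17 degrees: 216 mm wide (y), 122 mm high. Origin on the bench in front of it; the housing reaches from x +60 to +230. The drawer comes out of the face at x +60 along -x, towards the robot.
- drawer (a joint): Travel of the reader's push-push drawer towards the reader's -x, m: 0 held shut by its catch (as at the start), -0.0085 pushed in against its stop, 0.090 popped out. A damped spring pushes it out with 5 to 8 N. Each push to the stop (at least to -0.007) and release changes its state: from shut it comes out, from out it is then held shut.
- push_pad (a point): Centre of the front face of the blue push block on the drawer's front panel; block 44 mm wide (y), 30 mm high (32 to 62 mm above the bench), 42 mm deep (x). Axes as the reader's: push along +x. The grey panel behind it is 182 mm wide and reaches from 14 to 76 mm above the bench.
- tray_floor (a point): Centre of the floor of the drawer's tray, 18 mm above the bench; moves with the drawer, axes as the reader's. Inside 68 mm (x) by 148 mm (y), low walls 10 mm high: the cassette's length goes along y, either way round. The front panel's inner face is 40 mm from the centre and rises 58 mm above the floor. Drawer out, the centre is 54 mm before the housing's face.
- tube_rack: Bystander: blue rack with red-capped tubes, 170 by 64 mm, 101 mm high, loose, in the middle of the bench. Origin at the centre of its underside.
- spray: Bystander: green bottle, 50 mm across, 160 mm high, loose, in front of the reader to the left of its drawer. Origin under its centre.
- jar: Bystander: white jar with orange lid, 46 mm across, 65 mm high, loose, in front of the reader to the right of its drawer. Origin under its centre.
- tip_box: Bystander: grey box with yellow lid, 80 by 100 mm, 58 mm high, loose, beyond the mixer. Origin under its centre.
- reagent: Bystander: amber bottle, 54 mm across, 140 mm high, loose, beyond the mixer. Origin under its centre.
- beaker: Bystander: clear cup, 68 mm across, 85 mm high, loose, on the robot's side of the mixer. Origin under its centre.
There are look-alikes about, which are no part of the job. Leave any pink look-alike of the part that bears cassette_grip alone.

How it is judged:
By the outcome, as a careful person would: the job done as asked, in the order asked, and still so for the second after the job is handed in, with the robot touching nothing.
It also fails if it takes over 72 s, if anything falls off the work surface, if the arm or the gripper's body presses on something with over 40 N, if the wrist force passes 120 N, or if a joint passes its speed limit or range.

## Robot

A 7-joint arm with a two-finger parallel gripper is mounted at the origin on the work surface. World frame = base frame: x ahead of the robot, y to its left, z up, the work surface at z = 0. Lengths are in m, angles in rad, forces in N, time in s.
With the tool pointing down it reaches from about 0.4 to 0.75 m from the base axis. Payload 19.5 kg.
Tool frame: the origin (TCP) lies at the very end of the fingers, on their centre line; the grasp point (between the pads) lies env.tcp_to_grasp behind it (env.tcp_to_grasp is the distance from the TCP to the grasp point, in m); z points along the fingers, y is the line along which they close (so a half turn about z gives the same grasp; the last joint's range is limited). The gripper opens to 85 mm and grips with 20 to 120 N. Pads are 22 mm wide; open, the fingers measure 114 mm over their backs; the gripper's body (76 mm by 85 mm) begins 54 mm behind the grasp point. The pads swing forward as they close: fully open they stand 13 mm farther back than shut.
Start: joints at [-1.282, 0.707, -0.028, 1.485, 0.022, 0.951, -0.075], TCP at [0.187, 0.544, 0.231] pointing down, gripper open.
Joint ranges: [-2.71, 2.71], [-0.32, 2.16], [-1.57, 1.52], [0, 2.45], [-1.46, 4.6], [0, 2.02], [-2.83, 2.83]. Speed limits (rad/s): [1.89, 1.89, 2.57, 2.57, 3.01, 3.01, 3.01].

## Interface

Orientations are given as a rotation vector (axis times angle).
In Python, from station import get_obs, get_image, env gives the robot as it stands.
- The arm moves only by the tool arm_command, never from a script. Its argument "series" is a list of rows, each an object of numbers: "tx", "ty", "tz": the shift along the world's x, y, z in mm; "twist": the turn about the world's z in rad; "jaw": the finger opening in mm, from 0 to 85.4. In form: [{"tx": .., "ty": .., "tz": .., "twist": .., "jaw": ..}, ...]. A call has 1 to 5 rows; each row shifts and turns the commanded pose from where the row before left it; what a row does not reach is not made up. A row lasts 1/10 s, in which the tool goes at most 50 mm and 8.59 degrees, less where a joint would pass 70% of its speed; a pose out of reach is approached as far as the arm can. A call is refused whole if a number of a shift passes 50 or a number of a turn 0.15, either way. A call with a gripper value outside its range is refused whole. The fingers move at their own pace and stop on an object; the grip force is fixed at half the most. Time passes only in rows, so rows that do not move let the fingers close. It gives the time, the measured TCP pose, the force, the opening and the grip force at its end, in the units of the state.
- get_obs(): the state, without advancing time (a new reading comes with each control period).
- get_image(name): name is "scene" or "top"; returns a dict with "image" (480x640x3 uint8, red, green, blue), "camera_matrix" (3x3 intrinsics, pixels), "R" (3x3) and "t" (3): a world point X has camera coordinates R X + t. Camera axes: x right, y down, z forward; pixel columns grow to the right and rows downward; lengths in m; the calibration is good to about 2 mm. A picture is of the moment at which its call begins. There is no depth.
- env.finish_job(): hands the job in; it is judged then, once.
The state is a dict: "t": time; "joint_pos": joint angles; "qvel": joint speeds; "tau": joint torques, N m; "tool_pos": TCP position; "ee_rot": TCP orientation; "ft_force": force on the tool from outside, world axes, zero at the start; "moment": the same for the moment, N m; "grip_width": opening from 0.0 (shut) to 1.0 (fully open); "grip_force": force on a finger pad.
Only numpy, scipy, OpenCV 4.12 (cv2) and the standard library are available. Lean on these libraries where they do the work, as an engineer would, in place of code of your own. Each camera call takes 0.05 s, during which the arm holds its last target. There are 200 camera calls.

## Working session

There is one attempt and no reset: what is moved stays moved. The work goes in short steps, Python scripts to look and compute and a tool call to move; the robot and the scene stay as the last step left them, time stands still between calls to the robot, and variables do not carry over. Pictures are saved under pics/ and viewed, at most 10 in all, crops included, and the job is handed in when it is done.

Besides the shell and the picture viewer there is one more tool, called as name([rows], argument=value, ...), one row to a line, values as JSON. arm_command: Moves the arm, as the interface text tells. Its arguments: {"type":"object","properties":{"series":{"type":"array"}},"required":["series"]}

```bash
mkdir -p pics; ls; python3 - <<'E'
from station import get_obs,get_image,env
import cv2,numpy as np
o=get_obs();print({k:np.round(v,3).tolist() for k,v in o.items()},env.tcp_to_grasp)
for n in("scene","top"):
    g=get_image(n);cv2.imwrite(f"pics/{n}0.png",g["image"][:,:,::-1]);print(n,g["camera_matrix"].round(1).tolist(),g["R"].round(3).tolist(),g["t"].round(3).tolist())
E
```

```text
pics
{'t': 0.0, 'joint_pos': [-1.282, 0.707, -0.028, 1.485, 0.022, 0.951, -0.076], 'qvel': [-0.001, -0.001, 0.002, -0.001, -0.001, -0.002, 0.001], 'tau': [0.0, -88.323, 1.235, -23.617, 0.017, 0.007, 0.0], 'tool_pos': [0.187, 0.544, 0.231], 'ee_rot': [-0.517, -3.099, 0.002], 'ft_force': [-0.09, 0.157, -0.574], 'moment': [0.048, -0.069, 0.018], 'grip_force': 0.0, 'grip_width': 0.996} 0.0187
scene [[585.8, 0.0, 322.0], [0.0, 585.8, 245.5], [0.0, 0.0, 1.0]] [[-0.612, 0.791, -0.008], [0.649, 0.497, -0.576], [-0.452, -0.358, -0.817]] [0.337, -0.207, 1.561]
top [[556.5, 0.0, 316.8], [0.0, 556.5, 233.0], [0.0, 0.0, 1.0]] [[0.016, -1.0, 0.018], [-0.997, -0.017, -0.074], [0.075, -0.016, -0.997]] [-0.083, 0.47, 1.534]
```

View pics/scene0.png

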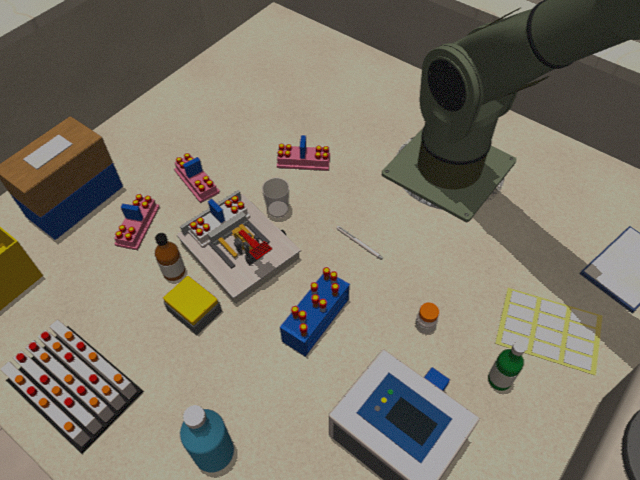

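View pics/top0.png

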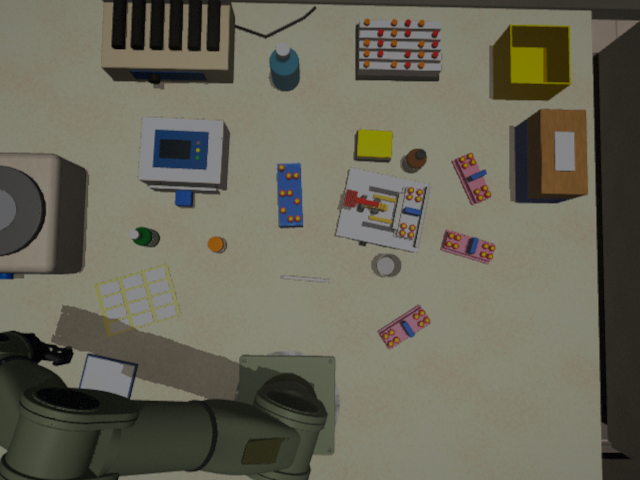

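The scene picture shows the clamped white cassette on the mixer near (220,225) with the red thumb plate at (255,250), and the reader at (405,420) with its blue push block at (435,380). In the top view, the mixer is around (385,210), the thumb plate at (350,200), the blue rib at (411,211), the reader at (182,150) and the push block at (184,198). I'll enlarge these for measuring.

```bash
cat > h.py <<'E'
import numpy as np,cv2
from station import get_obs,get_image,env
def ray(g,p):
    K,R,t=g["camera_matrix"],g["R"],g["t"]
    return -R.T@t, R.T@np.linalg.solve(K,[p[0],p[1],1.])
def onz(g,p,z):
    c,d=ray(g,p); return c+d*(z-c[2])/d[2]
def tri(g1,p1,g2,p2):
    A=[];b=[]
    for g,p in((g1,p1),(g2,p2)):
        c,d=ray(g,p);d=d/np.linalg.norm(d);M=np.eye(3)-np.outer(d,d);A.append(M);b.append(M@c)
    return np.linalg.lstsq(np.vstack(A),np.hstack(b),rcond=None)[0]
def proj(g,X):
    c=g["R"]@np.array(X,float)+g["t"];p=g["camera_matrix"]@c;return p[:2]/p[2]
def mask(g,col,box):
    h=cv2.cvtColor(g["image"],cv2.COLOR_RGB2HSV);H,S,V=cv2.split(h)
    m={"blue":(H>98)&(H<125)&(S>130)&(V>60),"red":((H<5)|(H>174))&(S>170)&(V>90),"white":(S<45)&(V>125),
       "yellow":(H>22)&(H<34)&(S>180),"orange":(H>5)&(H<18)&(S>180)&(V>150)}[col]
    m=m.astype(np.uint8)*255;o=np.zeros_like(m);x0,y0,x1,y1=box;o[y0:y1,x0:x1]=m[y0:y1,x0:x1];return o
def blobs(m,amin=15):
    cs,_=cv2.findContours(m,cv2.RETR_EXTERNAL,cv2.CHAIN_APPROX_NONE)
    r=[]
    for c in sorted(cs,key=cv2.contourArea,reverse=True):
        if cv2.contourArea(c)<amin: continue
        M=cv2.moments(c);r.append((np.array([M["m10"],M["m01"]])/M["m00"],M["m00"],cv2.boxPoints(cv2.minAreaRect(c)),c))
    return r
E
python3 - <<'E'
from h import *
s=get_image("scene");t=get_image("top")
a=cv2.resize(t["image"][155:265,325:445],None,fx=3.3,fy=2.7*1.0,interpolation=cv2.INTER_CUBIC)
def crop(g,x,y,w,h):return cv2.resize(g["image"][y:y+h,x:x+w],(400,300),interpolation=cv2.INTER_CUBIC)
im=np.vstack([np.hstack([crop(t,320,155,132,99),crop(t,115,110,132,99)]),np.hstack([crop(s,172,185,140,105),crop(s,320,350,172,129)])])
cv2.imwrite("pics/crops.png",im[:,:,::-1])
for n,g,c,b in(("rib t",t,"blue",(398,180,432,250)),("rib s",s,"blue",(195,190,240,230)),("thumb t",t,"red",(335,180,392,225)),("thumb s",s,"red",(230,225,280,265)),
 ("panel t",t,"blue",(140,115,225,189)),("pad t",t,"blue",(165,186,205,215)),("panel s",s,"blue",(350,365,455,465)),("pad s",s,"blue",(420,362,455,395)),
 ("mixer t",t,"white",(325,160,440,260)),("reader t",t,"white",(130,105,235,200)),("caps t",t,"orange",(395,180,432,250))):
    for x in blobs(mask(g,c,b))[:3 if n!="caps t" else 8]:print(n,x[0].round(1),x[1],x[2].round(1).tolist())
E
```

```text
rib t [412.9 210.9] 58.0 [[404.5, 211.6999969482422], [405.3999938964844, 207.10000610351562], [421.20001220703125, 210.1999969482422], [420.20001220703125, 214.8000030517578]]
rib s [214.9 206.3] 73.5 [[207.60000610351562, 201.0], [213.89999389648438, 197.1999969482422], [224.10000610351562, 214.10000610351562], [217.8000030517578, 217.89999389648438]]
thumb t [364.8 201.5] 83.0 [[353.0, 206.0], [355.0, 196.0], [378.5, 200.6999969482422], [376.5, 210.6999969482422]]
thumb s [256.  246.4] 282.0 [[235.0, 235.1999969482422], [249.89999389648438, 222.6999969482422], [271.20001220703125, 248.1999969482422], [256.20001220703125, 260.70001220703125]]
panel t [180.4 149.2] 1838.5 [[152.89999389648438, 166.10000610351562], [154.6999969482422, 129.6999969482422], [207.60000610351562, 132.1999969482422], [205.89999389648438, 168.6999969482422]]
pad t [183.3 197.5] 215.5 [[176.0, 190.0], [191.0, 190.0], [191.0, 205.0], [176.0, 205.0]]
panel s [404.3 416.8] 4025.5 [[356.6000061035156, 412.5], [389.29998779296875, 370.5], [452.8999938964844, 420.0], [420.20001220703125, 462.0]]
panel s [436.9 378.5] 252.0 [[424.29998779296875, 377.0], [431.5, 366.8999938964844], [449.70001220703125, 380.0], [442.5, 390.1000061035156]]
pad s [436.9 378.5] 252.0 [[424.29998779296875, 377.0], [431.5, 366.8999938964844], [449.70001220703125, 380.0], [442.5, 390.1000061035156]]
mixer t [380.4 210.1] 10397.5 [[325.0, 160.0], [439.0, 160.0], [439.0, 259.0], [325.0, 259.0]]
reader t [178.3 146.7] 7970.0 [[130.0, 105.0], [234.0, 105.0], [234.0, 199.0], [130.0, 199.0]]
```

View pics/crops.png

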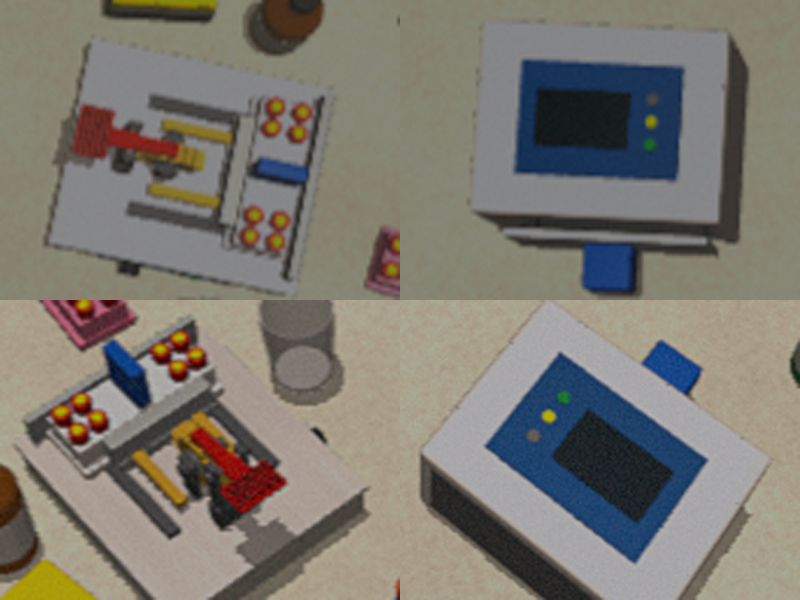

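The crops show clear corners, in crop pixels. The mixer deck (top left) is at (92,38), (335,90), (297,296), (45,243), with the thumb plate at (94,131) and the rib top at (281,170). The reader top is at (482,23), (730,30), (718,222), (473,211), and the pad is visible at (610,265). Next I'll fit the poses from these corners.

```bash
cat > fit.py <<'E'
from h import *
from scipy.optimize import least_squares
def sub(g,P,w=3):
    gray=cv2.cvtColor(g["image"],cv2.COLOR_RGB2GRAY);P=np.array(P,np.float32)
    Q=cv2.cornerSubPix(gray,P.reshape(-1,1,2).copy(),(w,w),(-1,-1),(3,30,.01)).reshape(-1,2)
    return np.where(np.linalg.norm(Q-P,axis=1)[:,None]<2.0,Q,P)
def fit(obs,x0):
    def W(p,L):c,s=np.cos(p[2]),np.sin(p[2]);return np.array([p[0]+c*L[0]-s*L[1],p[1]+s*L[0]+c*L[1],L[2]])
    f=lambda p:np.concatenate([proj(g,W(p,L))-q for g,q,L in obs])
    r=least_squares(f,x0);return r.x,r.fun.reshape(-1,2),W
E
python3 - <<'E'
from fit import *
s=get_image("scene");t=get_image("top")
T=lambda ox,oy,k,P:[(ox+(u)*k-.5+.5*k,oy+v*k-.5+.5*k) for u,v in P]
mt=sub(t,T(320,155,.33,[(92,38),(335,90),(297,296),(45,243)]))
ms=sub(s,T(172,185,.35,[(18,140),(368,188)]))
L=[(.097,.109,.04),(.097,-.121,.04),(-.097,-.121,.04),(-.097,.109,.04)]
print(mt.round(1).tolist(),ms.round(1).tolist())
o=[(t,q,l) for q,l in zip(mt,L)]
p,r,W=fit(o,[.55,-.2,-.2]);print("mixer top",p.round(4),r.round(1).tolist())
o+=[(s,ms[0],(.097,-.121,.04)),(s,ms[1],(-.097,.109,.04))]
p,r,W=fit(o,p);print("mixer",p.round(4),r.round(1).tolist())
th=tri(t,T(320,155,.33,[(94,131)])[0],s,T(172,185,.35,[(252,190)])[0]);print("thumb tri",th.round(4),"model",W(p,(0,.094,.115)).round(4))
tp=T(320,155,.33,[(281,170)])[0];
print("rib tri",tri(t,tp,s,T(172,185,.35,[(121,68)])[0]).round(4),"rib onz.076+.04",onz(t,tp,.116).round(4),"model cradle",W(p,(0,-.075,.116)).round(4))
rt=sub(t,T(115,110,.33,[(82,23),(330,30),(318,222),(73,211)]))
rs=sub(s,T(320,350,.43,[(370,160),(150,2),(22,155)]))
print(rt.round(1).tolist(),rs.round(1).tolist())
L=[(.23,.108,.122),(.23,-.108,.122),(.06,-.108,.122),(.06,.108,.122)]
o=[(t,q,l) for q,l in zip(rt,L)]
p,r,W=fit(o,[.55,.3,0]);print("reader top",p.round(4),r.round(1).tolist())
o+=[(s,q,l) for q,l in zip(rs,[L[3],L[2],L[1]])]
p,r,W=fit(o,p);print("reader",p.round(4),r.round(1).tolist())
for q in T(115,110,.33,[(185,289),(235,291)]):print("pad front top corner",onz(t,q,.062).round(4))
for n,box in(("scene",None),):pass
# bystanders
for n,c,b,z in(("jar","orange",(205,230,230,260),.065),("rack","blue",(270,155,310,235),.06),("tip","yellow",(350,120,400,165),.058)):
    for x in blobs(mask(t,c,b))[:1]:print(n,onz(t,x[0],z).round(3),[onz(t,k,z).round(3)[:2].tolist() for k in x[2]])
print("spray",onz(t,(135,231),.16),"beaker",onz(t,(386,265),.085),"reagent",onz(t,(418,157),.14))
E
```

```text
[[349.6000061035156, 168.1999969482422], [430.20001220703125, 184.39999389648438], [417.70001220703125, 252.3000030517578], [334.3999938964844, 235.5]] [[178.0, 233.6999969482422], [298.70001220703125, 251.10000610351562]]
mixer top [ 0.5375 -0.2512 -0.1875] [[-0.4, -0.6], [0.0, -0.0], [-0.6, 0.3], [0.9, 0.3]]
mixer [ 0.539  -0.2516 -0.1994] [[0.3, -1.5], [0.5, 0.0], [-0.9, 0.2], [0.8, -0.8], [-1.2, 0.1], [2.6, -1.5]]
thumb tri [ 0.5591 -0.1625  0.1083] model [ 0.5576 -0.1595  0.115 ]
rib tri [ 0.5294 -0.3285  0.1017] rib onz.076+.04 [ 0.5265 -0.3243  0.116 ] model cradle [ 0.5241 -0.3252  0.116 ]
[[141.6999969482422, 118.5], [223.3000030517578, 121.0999984741211], [219.39999389648438, 183.1999969482422], [138.60000610351562, 179.1999969482422]] [[479.1000061035156, 418.29998779296875], [384.20001220703125, 350.6000061035156], [328.29998779296875, 415.20001220703125]]
reader top [ 0.5293  0.2893 -0.0217] [[-0.3, -1.7], [0.4, -0.9], [1.1, 0.9], [-1.2, 1.6]]
reader [ 0.5334  0.2918 -0.0263] [[-0.8, -3.4], [-0.1, -2.2], [0.2, -0.5], [-2.0, -0.2], [2.3, -1.3], [-0.9, -3.3], [-0.4, -0.6]]
pad front top corner [0.5371 0.3087 0.062 ]
pad front top corner [0.5361 0.2641 0.062 ]
rack [ 0.576 -0.001  0.06 ] [[0.655, 0.037], [0.658, -0.026], [0.489, -0.035], [0.486, 0.028]]
tip [ 0.718 -0.229  0.058] [[0.682, -0.18], [0.757, -0.184], [0.753, -0.278], [0.678, -0.274]]
spray [0.45751869 0.38525964 0.16      ] beaker [ 0.38357803 -0.26003384  0.085     ] reagent [ 0.66484028 -0.33397714  0.14      ]
```

arm_command([
  {"tx": 30,"ty": -26,"tz": 0,"twist": -0.072,"jaw": 0},
  {"tx": 30,"ty": -26,"tz": 0,"twist": -0.072,"jaw": 0},
  {"tx": 30,"ty": -26,"tz": 0,"twist": -0.072,"jaw": 0},
  {"tx": 30,"ty": -26,"tz": 0,"twist": -0.072,"jaw": 0},
  {"tx": 30,"ty": -26,"tz": 0,"twist": -0.072,"jaw": 0},
])

```text
t: 0.8
tool_pos: [0.3378, 0.4126, 0.2313]
ee_rot: [1.068, 2.955, 0.0]
ft_force: [0.5, 0.1, -0.1]
grip_width: 0.143
grip_force: 0.0
```

arm_command([
  {"tx": 30,"ty": -26,"tz": 0,"twist": -0.072,"jaw": 0},
  {"tx": 30,"ty": -26,"tz": 0,"twist": -0.072,"jaw": 0},
  {"tx": 30,"ty": -26,"tz": 0,"twist": -0.072,"jaw": 0},
  {"tx": 30,"ty": -26,"tz": 0,"twist": -0.072,"jaw": 0},
  {"tx": 30,"ty": -26,"tz": 0,"twist": -0.072,"jaw": 0},
])

```text
t: 1.3
tool_pos: [0.4878, 0.2826, 0.2313]
ee_rot: [-1.58, -2.715, -0.0]
ft_force: [-0.3, 0.7, 0.2]
grip_width: 0.0
grip_force: 0.0
```

arm_command([
  {"tx": 7,"ty": -44,"tz": 0,"twist": -0.072,"jaw": 0},
  {"tx": 7,"ty": -44,"tz": 0,"twist": -0.072,"jaw": 0},
  {"tx": 7,"ty": -44,"tz": 0,"twist": -0.072,"jaw": 0},
  {"tx": 7,"ty": -44,"tz": 0,"twist": -0.072,"jaw": 0},
  {"tx": 7,"ty": -44,"tz": 0,"twist": -0.072,"jaw": 0},
])

```text
t: 1.8
tool_pos: [0.5218, 0.0621, 0.2314]
ee_rot: [2.04, 2.389, 0.0]
ft_force: [1.2, 0.8, 0.3]
grip_width: -0.003
grip_force: 0.0
```

arm_command([
  {"tx": 7,"ty": -44,"tz": 0,"twist": -0.072,"jaw": 0},
  {"tx": 7,"ty": -44,"tz": -10,"twist": -0.072,"jaw": 0},
  {"tx": 7,"ty": -44,"tz": -20,"twist": -0.072,"jaw": 0},
  {"tx": 7,"ty": -44,"tz": -20,"twist": -0.072,"jaw": 0},
  {"tx": 7,"ty": -44,"tz": -20,"twist": -0.072,"jaw": 0},
])

```text
t: 2.3
tool_pos: [0.5568, -0.158, 0.1605]
ee_rot: [2.435, 1.985, 0.0]
ft_force: [0.9, 0.4, 0.9]
grip_width: -0.0
grip_force: 0.0
```

arm_command([
  {"tx": 1,"ty": -4,"tz": -20,"twist": 0,"jaw": 0},
  {"tx": 0,"ty": 0,"tz": -20,"twist": 0,"jaw": 0},
  {"tx": 0,"ty": 0,"tz": -4,"twist": 0,"jaw": 0},
  {"tx": 0,"ty": 0,"tz": -3,"twist": 0,"jaw": 0},
  {"tx": 0,"ty": 0,"tz": -3,"twist": 0,"jaw": 0},
])

```text
t: 2.8
tool_pos: [0.5578, -0.1596, 0.1123]
ee_rot: [-2.431, -1.989, -0.001]
ft_force: [-5.0, 5.0, 9.2]
grip_width: -0.001
grip_force: 4.7
```

arm_command([
  {"tx": 0,"ty": 0,"tz": -2,"twist": 0,"jaw": 0},
  {"tx": 0,"ty": 0,"tz": -2,"twist": 0,"jaw": 0},
  {"tx": 0,"ty": 0,"tz": -2,"twist": 0,"jaw": 0},
  {"tx": 0,"ty": 0,"tz": 0,"twist": 0,"jaw": 0},
  {"tx": 0,"ty": 0,"tz": 0,"twist": 0,"jaw": 0},
])

```text
t: 3.3
tool_pos: [0.5579, -0.1589, 0.1065]
ee_rot: [-2.43, -1.989, -0.002]
ft_force: [-4.5, 6.1, 6.0]
grip_width: 0.003
grip_force: 4.2
```

```bash
python3 - <<'E'
from h import *
s=get_image("scene");t=get_image("top")
c=lambda g,x,y,w,h:cv2.resize(g["image"][y:y+h,x:x+w],(400,300),interpolation=cv2.INTER_CUBIC)
cv2.imwrite("pics/press.png",np.hstack([c(s,172,165,140,105),c(t,320,155,132,99)])[:,:,::-1])
o=get_obs();print(o["ft_force"],o["moment"],o["tool_pos"])
E
```

```text
[-3.44409817  5.68894891  7.65502138] [ 1.16040739  0.77997972 -0.06077614] [ 0.55796731 -0.15888875  0.10649311]
```

View pics/press.png

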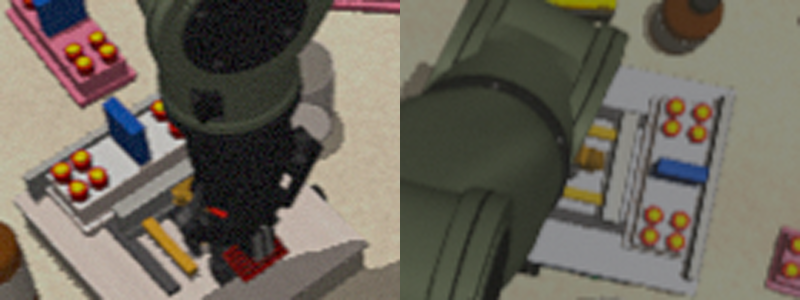

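The picture shows the closed fingertips on the red plate, at about crop pixel (260,250). The jaw is still clamped, at crop column 630 in the top view. I'll press further.

arm_command([
  {"tx": 0,"ty": 0,"tz": -2,"twist": 0,"jaw": 0},
  {"tx": 0,"ty": 0,"tz": -2,"twist": 0,"jaw": 0},
  {"tx": 0,"ty": 0,"tz": 0,"twist": 0,"jaw": 0},
])

```text
t: 3.7
tool_pos: [0.5582, -0.1589, 0.1038]
ee_rot: [2.431, 1.99, 0.003]
ft_force: [-9.0, 9.3, 33.5]
grip_width: 0.0
grip_force: 16.8
```

arm_command([
  {"tx": 0,"ty": 0,"tz": -2,"twist": 0,"jaw": 0},
  {"tx": 0,"ty": 0,"tz": 0,"twist": 0,"jaw": 0},
])

```text
t: 3.9
tool_pos: [0.5585, -0.159, 0.1032]
ee_rot: [2.43, 1.989, 0.005]
ft_force: [-17.0, 11.8, 59.1]
grip_width: 0.001
grip_force: 29.2
```

```bash
python3 - <<'E'
from h import *
t=get_image("top");cv2.imwrite("pics/p2.png",t["image"][:,:,::-1])
g=cv2.cvtColor(t["image"],cv2.COLOR_RGB2GRAY)
a=cv2.cvtColor(cv2.imread("pics/top0.png"),cv2.COLOR_BGR2GRAY)
for r in(225,):print(a[r,370:425].tolist(),g[r,370:425].tolist())
E
```

```text
[70, 70, 71, 71, 69, 69, 70, 67, 77, 79, 93, 98, 106, 110, 110, 123, 127, 133, 134, 121, 79, 63, 53, 117, 134, 133, 134, 133, 85, 105, 77, 64, 105, 120, 123, 108, 95, 126, 134, 115, 87, 84, 88, 86, 107, 129, 124, 80, 50, 105, 129, 131, 121, 126, 132] [69, 72, 72, 71, 72, 71, 70, 69, 76, 80, 96, 86, 93, 66, 124, 140, 140, 141, 141, 112, 131, 140, 142, 140, 106, 110, 136, 105, 70, 112, 78, 66, 109, 126, 129, 113, 99, 132, 141, 121, 92, 89, 91, 93, 113, 137, 131, 84, 52, 112, 137, 139, 127, 134, 137]
```

The stop has been reached and the jaw is backing off. I'll ease the force and hold.

arm_command([
  {"tx": 0,"ty": 0,"tz": 3,"twist": 0,"jaw": 0},
  {"tx": 0,"ty": 0,"tz": 0,"twist": 0,"jaw": 0},
  {"tx": 0,"ty": 0,"tz": 0,"twist": 0,"jaw": 0},
  {"tx": 0,"ty": 0,"tz": 0,"twist": 0,"jaw": 0},
  {"tx": 0,"ty": 0,"tz": 0,"twist": 0,"jaw": 0},
])

```text
t: 4.45
tool_pos: [0.5581, -0.1589, 0.1042]
ee_rot: [-2.431, -1.99, -0.003]
ft_force: [-6.9, 8.0, 21.1]
grip_width: -0.001
grip_force: 10.7
```

arm_command([
  {"tx": 0,"ty": 0,"tz": 0,"twist": 0,"jaw": 0},
  {"tx": 0,"ty": 0,"tz": 0,"twist": 0,"jaw": 0},
  {"tx": 0,"ty": 0,"tz": 0,"twist": 0,"jaw": 0},
  {"tx": 0,"ty": 0,"tz": 0,"twist": 0,"jaw": 0},
  {"tx": 0,"ty": 0,"tz": 0,"twist": 0,"jaw": 0},
])

```text
t: 4.95
tool_pos: [0.5581, -0.1589, 0.1042]
ee_rot: [-2.431, -1.99, -0.003]
ft_force: [-6.6, 7.5, 20.3]
grip_width: -0.0
grip_force: 10.7
```

```bash
python3 - <<'E'
from h import *
t=get_image("top");g=cv2.cvtColor(t["image"],cv2.COLOR_RGB2GRAY)
a=cv2.imread("pics/p2.png");b=t["image"][:,:,::-1];o=cv2.imread("pics/top0.png")
c=lambda i,x,y,w,h:cv2.resize(i[y:y+h,x:x+w],(266,300),interpolation=cv2.INTER_CUBIC)
cv2.imwrite("pics/cmp.png",np.hstack([c(i,360,165,80,90) for i in(o,a,b)]))
print(g[225,370:425].tolist())
E
```

```text
[67, 72, 71, 72, 71, 70, 70, 71, 78, 80, 96, 86, 91, 66, 124, 140, 140, 140, 141, 112, 131, 140, 141, 141, 104, 110, 135, 103, 67, 111, 80, 67, 110, 125, 127, 114, 99, 132, 142, 121, 92, 89, 91, 92, 113, 135, 131, 84, 51, 110, 136, 139, 127, 134, 138]
```

View pics/cmp.png

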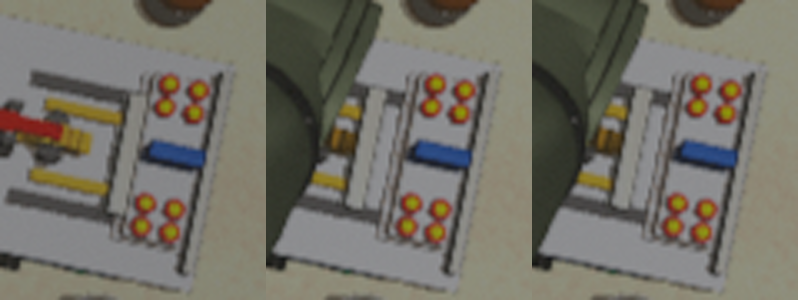

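```bash
python3 - <<'E'
from fit import *
t=get_image("top");o=cv2.imread("pics/top0.png")[:,:,::-1]
p=[.538,-.2514,-.195];c,s=np.cos(p[2]),np.sin(p[2])
W=lambda x,y,z:(p[0]+c*x-s*y,p[1]+s*x+c*y,z)
ys=np.arange(-70,10,2)
for x in(-.04,-.02,.04):
  for im in(o,t["image"]):
    pts=np.array([proj(t,W(x,y/1000,.074)) for y in ys],np.float32)
    v=cv2.remap(cv2.cvtColor(im,cv2.COLOR_RGB2GRAY),pts[:,:1],pts[:,1:],cv2.INTER_LINEAR).ravel();print(x,[(int(a),int(b)) for a,b in zip(ys,v)])
E
```

```text
-0.04 [(-70, 97), (-68, 90), (-66, 88), (-64, 85), (-62, 75), (-60, 66), (-58, 68), (-56, 84), (-54, 109), (-52, 106), (-50, 106), (-48, 134), (-46, 134), (-44, 134), (-42, 134), (-40, 134), (-38, 124), (-36, 97), (-34, 53), (-32, 61), (-30, 73), (-28, 91), (-26, 121), (-24, 132), (-22, 134), (-20, 129), (-18, 126), (-16, 122), (-14, 119), (-12, 123), (-10, 131), (-8, 131), (-6, 127), (-4, 123), (-2, 122), (0, 126), (2, 135), (4, 133), (6, 129), (8, 127)]
-0.04 [(-70, 102), (-68, 94), (-66, 92), (-64, 88), (-62, 80), (-60, 71), (-58, 72), (-56, 86), (-54, 114), (-52, 102), (-50, 86), (-48, 99), (-46, 127), (-44, 130), (-42, 115), (-40, 105), (-38, 126), (-36, 141), (-34, 141), (-32, 142), (-30, 137), (-28, 129), (-26, 120), (-24, 133), (-22, 140), (-20, 141), (-18, 140), (-16, 136), (-14, 121), (-12, 92), (-10, 72), (-8, 83), (-6, 106), (-4, 127), (-2, 128), (0, 132), (2, 141), (4, 140), (6, 136), (8, 133)]
-0.02 [(-70, 135), (-68, 134), (-66, 134), (-64, 135), (-62, 135), (-60, 135), (-58, 135), (-56, 134), (-54, 130), (-52, 120), (-50, 103), (-48, 117), (-46, 133), (-44, 133), (-42
[... 945 characters left out ...]
2), (-38, 122), (-36, 95), (-34, 63), (-32, 62), (-30, 69), (-28, 78), (-26, 87), (-24, 92), (-22, 92), (-20, 91), (-18, 88), (-16, 91), (-14, 87), (-12, 80), (-10, 75), (-8, 77), (-6, 85), (-4, 96), (-2, 89), (0, 86), (2, 86), (4, 92), (6, 91), (8, 91)]
0.04 [(-70, 101), (-68, 87), (-66, 85), (-64, 84), (-62, 79), (-60, 68), (-58, 71), (-56, 87), (-54, 112), (-52, 100), (-50, 86), (-48, 81), (-46, 107), (-44, 119), (-42, 108), (-40, 73), (-38, 85), (-36, 91), (-34, 96), (-32, 93), (-30, 93), (-28, 94), (-26, 103), (-24, 128), (-22, 136), (-20, 137), (-18, 137), (-16, 137), (-14, 127), (-12, 103), (-10, 62), (-8, 60), (-6, 70), (-4, 83), (-2, 88), (0, 86), (2, 81), (4, 78), (6, 80), (8, 84)]
```

The trailing edge of the jaw moved from y -36 to -12 mm, so the full 24 mm is open. I'll lift off and head for the drawer.

arm_command([
  {"tx": 0,"ty": 0,"tz": 20,"twist": 0,"jaw": 0},
  {"tx": 0,"ty": 0,"tz": 30,"twist": 0,"jaw": 0},
  {"tx": 0,"ty": 0,"tz": 35,"twist": 0,"jaw": 0},
  {"tx": -4,"ty": 37,"tz": 0,"twist": 0.146,"jaw": 0},
  {"tx": -5,"ty": 37,"tz": 0,"twist": 0.146,"jaw": 0},
])

```text
t: 5.55
tool_pos: [0.5491, -0.0853, 0.1891]
ee_rot: [2.11, 2.325, 0.002]
ft_force: [0.8, 0.8, -1.3]
grip_width: -0.001
grip_force: 0.0
```

arm_command([
  {"tx": -5,"ty": 37,"tz": 0,"twist": 0.146,"jaw": 0},
  {"tx": -5,"ty": 37,"tz": 0,"twist": 0.146,"jaw": 0},
  {"tx": -5,"ty": 37,"tz": 0,"twist": 0.146,"jaw": 0},
  {"tx": -5,"ty": 37,"tz": 0,"twist": 0.146,"jaw": 0},
  {"tx": -5,"ty": 37,"tz": 0,"twist": 0.146,"jaw": 0},
])

```text
t: 6.05
tool_pos: [0.5236, 0.1006, 0.1884]
ee_rot: [1.139, 2.926, 0.001]
ft_force: [1.1, 0.1, 0.2]
grip_width: -0.002
grip_force: 0.0
```

arm_command([
  {"tx": -5,"ty": 38,"tz": 0,"twist": 0.146,"jaw": 0},
  {"tx": -5,"ty": 38,"tz": 0,"twist": 0.146,"jaw": 0},
  {"tx": -5,"ty": 38,"tz": 0,"twist": 0.146,"jaw": 0},
  {"tx": -4,"ty": 38,"tz": 0,"twist": 0.146,"jaw": 0},
  {"tx": 0,"ty": 38,"tz": 0,"twist": 0.146,"jaw": 0},
])

```text
t: 6.55
tool_pos: [0.5042, 0.2907, 0.1886]
ee_rot: [0.019, 3.14, 0.0]
ft_force: [1.0, -0.5, -0.5]
grip_width: -0.004
grip_force: 0.0
```

```bash
python3 - <<'E'
from fit import *
s=get_image("scene");t=get_image("top")
o=get_obs();print(o["tool_pos"].round(4),o["ee_rot"].round(3),o["ft_force"].round(1))
def caps(g,box):
    h=cv2.cvtColor(g["image"],cv2.COLOR_RGB2HSV);m=((h[...,0]>12)&(h[...,0]<35)&(h[...,1]>170)&(h[...,2]>140)).astype(np.uint8)*255
    q=np.zeros_like(m);x0,y0,x1,y1=box;q[y0:y1,x0:x1]=m[y0:y1,x0:x1];return [b[0] for b in blobs(q,1.5)]
for n,g,b in(("t",t,(398,180,432,250)),("s",s,(183,192,250,245))):
    C=caps(g,b);X=np.array([onz(g,q,.084) for q in C]);print(n,len(C),X.round(4)[:,:2].tolist(),X.mean(0).round(4))
h=cv2.cvtColor(t["image"],cv2.COLOR_RGB2HSV);
print("jar",[onz(t,b[0],.065).round(3) for b in blobs(mask(t,"orange",(200,228,235,260)),10)],h[243,216],h[237,143])
for x in blobs(mask(t,"blue",(398,180,432,250)))[:1]:print("rib",[onz(t,k,.116).round(4)[:2].tolist() for k in x[2]])
cv2.imwrite("pics/top2.png",t["image"][:,:,::-1]);cv2.imwrite("pics/sc2.png",s["image"][:,:,::-1])
E
```

```text
[0.5034 0.2941 0.1881] [0.012 3.141 0.005] [ 0.4 -1.3 -0. ]
t 8 [[0.4858, -0.3307], [0.5643, -0.3469], [0.5686, -0.3229], [0.5834, -0.3503], [0.4689, -0.3268], [0.4706, -0.3047], [0.4905, -0.3077], [0.589, -0.3268]] [ 0.5276 -0.3271  0.084 ]
s 9 [[0.5838, -0.35], [0.5655, -0.3456], [0.4874, -0.3312], [0.4916, -0.3071], [0.5701, -0.3229], [0.4684, -0.3277], [0.4729, -0.3047], [0.5889, -0.3261], [0.5236, -0.2354]] [ 0.528  -0.3168  0.084 ]
jar [] [ 18 246 149] [39 58 70]
rib [[0.5237, -0.3034], [0.5359, -0.3058], [0.5283, -0.3474], [0.5161, -0.345]]
```

arm_command([
  {"tx": 0,"ty": -5,"tz": -40,"twist": 0,"jaw": 0},
  {"tx": 0,"ty": 0,"tz": -40,"twist": 0,"jaw": 0},
  {"tx": 0,"ty": 0,"tz": -40,"twist": 0,"jaw": 0},
  {"tx": 0,"ty": 0,"tz": -28,"twist": 0,"jaw": 0},
  {"tx": 5,"ty": 0,"tz": 0,"twist": 0,"jaw": 0},
])

```text
t: 7.15
tool_pos: [0.5084, 0.2833, 0.0372]
ee_rot: [-0.028, -3.138, 0.004]
ft_force: [0.6, -0.1, 1.3]
grip_width: 0.005
grip_force: 0.0
```

arm_command([
  {"tx": 8,"ty": 0,"tz": 0,"twist": 0,"jaw": 0},
  {"tx": 5,"ty": 0,"tz": 0,"twist": 0,"jaw": 0},
  {"tx": 4,"ty": 0,"tz": 0,"twist": 0,"jaw": 0},
  {"tx": 4,"ty": 0,"tz": 0,"twist": 0,"jaw": 0},
])

```text
t: 7.55
tool_pos: [0.5307, 0.2839, 0.0404]
ee_rot: [-0.03, -3.141, -0.0]
ft_force: [-8.1, -1.0, 6.5]
grip_width: -0.001
grip_force: 4.2
```

arm_command([
  {"tx": 3,"ty": 0,"tz": 0,"twist": 0,"jaw": 0},
  {"tx": 2,"ty": 0,"tz": 0,"twist": 0,"jaw": 0},
])

```text
t: 7.75
tool_pos: [0.5354, 0.2838, 0.0401]
ee_rot: [-0.03, -3.14, 0.0]
ft_force: [-8.0, -1.6, 7.1]
grip_width: 0.001
grip_force: 4.1
```

arm_command([
  {"tx": 2,"ty": 0,"tz": 0,"twist": 0,"jaw": 0},
  {"tx": 0,"ty": 0,"tz": 0,"twist": 0,"jaw": 0},
])

```text
t: 7.95
tool_pos: [0.5372, 0.2837, 0.0401]
ee_rot: [-0.03, -3.14, 0.001]
ft_force: [-7.9, -1.5, 6.1]
grip_width: -0.003
grip_force: 3.9
```

arm_command([
  {"tx": 2,"ty": 0,"tz": 0,"twist": 0,"jaw": 0},
  {"tx": 0,"ty": 0,"tz": 0,"twist": 0,"jaw": 0},
])

```text
t: 8.15
tool_pos: [0.5373, 0.2837, 0.04]
ee_rot: [-0.029, -3.136, 0.002]
ft_force: [-21.0, -3.0, 13.3]
grip_width: 0.001
grip_force: 10.4
```

arm_command([
  {"tx": 1,"ty": 0,"tz": 0,"twist": 0,"jaw": 0},
  {"tx": 0,"ty": 0,"tz": 0,"twist": 0,"jaw": 0},
])

```text
t: 8.35
tool_pos: [0.5373, 0.2838, 0.0399]
ee_rot: [-0.028, -3.135, 0.003]
ft_force: [-27.7, -4.6, 18.2]
grip_width: 0.0
grip_force: 13.8
```

arm_command([
  {"tx": -20,"ty": 0,"tz": 0,"twist": 0,"jaw": 0},
  {"tx": -35,"ty": 1,"tz": 0,"twist": 0,"jaw": 0},
  {"tx": -35,"ty": 1,"tz": 0,"twist": 0,"jaw": 0},
  {"tx": -35,"ty": 1,"tz": 0,"twist": 0,"jaw": 0},
  {"tx": 0,"ty": 0,"tz": 20,"twist": 0,"jaw": 0},
])

```text
t: 8.85
tool_pos: [0.4116, 0.2872, 0.0589]
ee_rot: [-0.024, -3.138, 0.003]
ft_force: [1.5, 0.8, 1.8]
grip_width: -0.003
grip_force: 0.0
```

arm_command([
  {"tx": 0,"ty": 0,"tz": 40,"twist": 0,"jaw": 30},
  {"tx": 0,"ty": 0,"tz": 50,"twist": 0,"jaw": 30},
  {"tx": 0,"ty": 0,"tz": 50,"twist": 0,"jaw": 30},
  {"tx": 0,"ty": -50,"tz": 0,"twist": -0.14,"jaw": 30},
  {"tx": 8,"ty": -50,"tz": 0,"twist": -0.14,"jaw": 30},
])

```text
t: 9.35
tool_pos: [0.4236, 0.1869, 0.2012]
ee_rot: [0.472, 3.103, 0.004]
ft_force: [2.4, 0.4, -0.6]
grip_width: 0.351
grip_force: 0.0
```

arm_command([
  {"tx": 10,"ty": -50,"tz": 0,"twist": -0.145,"jaw": 30},
  {"tx": 10,"ty": -50,"tz": 0,"twist": -0.145,"jaw": 30},
  {"tx": 10,"ty": -50,"tz": 0,"twist": -0.145,"jaw": 30},
  {"tx": 10,"ty": -50,"tz": 0,"twist": -0.145,"jaw": 30},
  {"tx": 10,"ty": -50,"tz": 0,"twist": -0.145,"jaw": 30},
])

```text
t: 9.85
tool_pos: [0.4731, -0.0598, 0.2002]
ee_rot: [1.546, 2.733, 0.002]
ft_force: [0.3, 0.0, 0.9]
grip_width: 0.35
grip_force: 0.0
```

arm_command([
  {"tx": 10,"ty": -50,"tz": 0,"twist": -0.145,"jaw": 30},
  {"tx": 10,"ty": -50,"tz": 0,"twist": -0.145,"jaw": 30},
  {"tx": 10,"ty": -50,"tz": 0,"twist": -0.145,"jaw": 30},
  {"tx": 10,"ty": -50,"tz": 0,"twist": -0.145,"jaw": 30},
  {"tx": 10,"ty": -50,"tz": 0,"twist": -0.145,"jaw": 30},
])

```text
t: 10.35
tool_pos: [0.522, -0.305, 0.2004]
ee_rot: [2.415, 2.008, 0.002]
ft_force: [1.0, 0.5, -0.3]
grip_width: 0.347
grip_force: 0.0
```

```bash
python3 - <<'E'
from fit import *
s=get_image("scene");t=get_image("top")
o=get_obs();print(o["tool_pos"].round(4),o["ee_rot"].round(3))
cv2.imwrite("pics/dr.png",np.hstack([cv2.resize(g["image"][y:y+h,x:x+w],(400,400),interpolation=cv2.INTER_CUBIC) for g,x,y,w,h in((t,120,110,132,132),(s,320,300,160,160))])[:,:,::-1])
for x in blobs(mask(t,"blue",(160,195,210,245)))[:1]:print("pad",[onz(t,k,.062).round(4)[:2].tolist() for k in x[2]])
E
```

```text
[ 0.5209 -0.3091  0.1996] [ 2.419  2.    -0.003]
pad [[0.4881, 0.3117], [0.4888, 0.2713], [0.4482, 0.2699], [0.4475, 0.3102]]
```

View pics/dr.png

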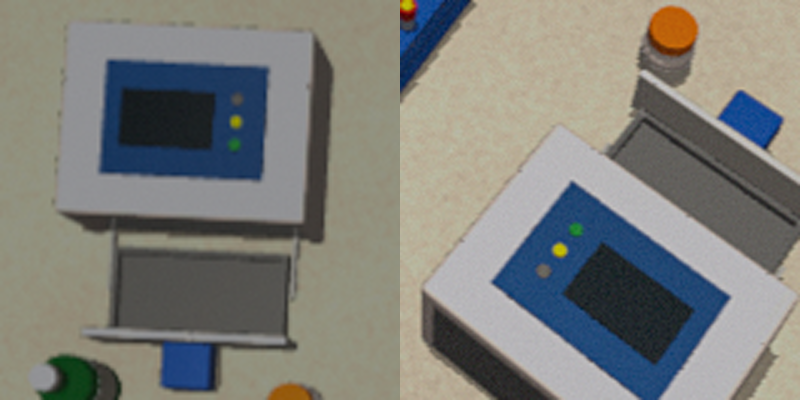

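The drawer is out. In the left crop, the tray floor spans from (117,250) to (290,257) at the back. The inner top edge of the panel runs from (84,328) to (291,339), and the pad is at (188,365). I'll locate the tray centre while picking up the cassette.

```bash
python3 - <<'E'
from fit import *
t=get_image("top");s=get_image("scene");k=.33
P=lambda u,v:(120+u*k-.33,110+v*k-.33)
S=lambda u,v:(320+(u-400)*.4-.3,300+v*.4-.3)
q=lambda n,u,v,z:print(n,onz(t,P(u,v),z).round(4)[:2])
print("cam",ray(t,(0,0))[0].round(3))
q("panel inner L",84,328,.076);q("panel inner R",291,339,.076)
q("panel outer L",84,335,.076);q("panel outer R",291,346,.076)
q("back floor L",119,249,.018);q("back floor R",290,257,.018)
q("front floor L",118,330,.018);q("front floor R",287,336,.018)
q("house L",57,211,.122);q("house R",302,222,.122)
print("scene panel top L?",onz(s,S(645,73),.076).round(4), "scene back... ",onz(s,S(640,122),.028).round(4),onz(s,S(795,222),.028).round(4))
h=cv2.cvtColor(t["image"],cv2.COLOR_RGB2GRAY)
for u in(160,230):
  x=int(120+u*k);print(x,[(r,int(h[r,x])) for r in range(178,228)])
for r in(203,):print([(c,int(h[r,c])) for c in range(150,222)])
E
```

```text
cam [ 0.355 -0.05   1.566]
panel inner L [0.4993 0.3797]
panel inner R [0.4928 0.1971]
panel outer L [0.4931 0.3794]
panel outer R [0.4866 0.1969]
back floor L [0.5786 0.3671]
back floor R [0.5741 0.2099]
front floor L [0.5037 0.3653]
front floor R [0.5008 0.2105]
house L [0.5956 0.3934]
house R [0.5899 0.183 ]
scene panel top L? [0.4934 0.2055 0.076 ] scene back...  [0.5102 0.2184 0.028 ] [0.5085 0.3643 0.028 ]
172 [(178, 145), (179, 146), (180, 140), (181, 106), (182, 53), (183, 48), (184, 48), (185, 46), (186, 71), (187, 119), (188, 141), (189, 143), (190, 144), (191, 124), (192, 88), (193, 68), (194, 67), (195, 78), (196, 79), (197, 80), (198, 79), (199, 80), (200, 80), (201, 80), (202, 80), (203, 81), (204, 80), (205, 80), (206, 81), (207, 81), (208, 80), (209, 80), (210, 80), (211, 82), (212, 81), (213, 81), (214, 80), (215, 81), (216, 80), (217, 82), (218, 80), (219, 118), (220, 146), (221, 117), (222, 58), (223, 65), (224, 114), (225, 141), (226, 139), (227, 137)]
195 [(178, 145), (179, 147), (180, 145), (181, 141), (182, 108), (183, 54), (184, 50), (185, 49), (186, 45), (187
[... 563 characters left out ...]
, (159, 54), (160, 72), (161, 80), (162, 79), (163, 79), (164, 79), (165, 78), (166, 79), (167, 80), (168, 79), (169, 80), (170, 80), (171, 81), (172, 81), (173, 80), (174, 80), (175, 81), (176, 80), (177, 80), (178, 80), (179, 81), (180, 80), (181, 81), (182, 81), (183, 81), (184, 81), (185, 81), (186, 81), (187, 80), (188, 81), (189, 80), (190, 80), (191, 81), (192, 83), (193, 81), (194, 82), (195, 82), (196, 82), (197, 82), (198, 82), (199, 83), (200, 84), (201, 82), (202, 83), (203, 83), (204, 83), (205, 83), (206, 83), (207, 83), (208, 83), (209, 83), (210, 83), (211, 85), (212, 82), (213, 84), (214, 62), (215, 83), (216, 129), (217, 103), (218, 129), (219, 142), (220, 143), (221, 142)]
```

arm_command([
  {"tx": 7,"ty": -18,"tz": -30,"twist": 0.01,"jaw": 30},
  {"tx": 0,"ty": 0,"tz": -20,"twist": 0,"jaw": 30},
  {"tx": 0,"ty": 0,"tz": -15,"twist": 0,"jaw": 30},
  {"tx": 0,"ty": 0,"tz": 0,"twist": 0,"jaw": 30},
])

```text
t: 10.95
tool_pos: [0.5285, -0.3193, 0.1333]
ee_rot: [-2.396, -2.028, -0.0]
ft_force: [-0.6, -0.7, -0.2]
grip_width: 0.352
grip_force: 0.0
```

arm_command([
  {"tx": 0,"ty": -7.5,"tz": -7,"twist": -0.027,"jaw": 30},
  {"tx": 0,"ty": 0,"tz": -20,"twist": 0,"jaw": 30},
  {"tx": 0,"ty": 0,"tz": -15,"twist": 0,"jaw": 30},
  {"tx": 0,"ty": 0,"tz": -5,"twist": 0,"jaw": 30},
  {"tx": 0,"ty": 0,"tz": 0,"twist": 0,"jaw": 30},
])

```text
t: 11.45
tool_pos: [0.5288, -0.3285, 0.0876]
ee_rot: [2.427, 1.994, 0.0]
ft_force: [0.6, 0.1, 1.1]
grip_width: 0.35
grip_force: 0.0
```

arm_command([
  {"tx": 0,"ty": 0,"tz": 0,"twist": 0,"jaw": 0},
  {"tx": 0,"ty": 0,"tz": 0,"twist": 0,"jaw": 0},
  {"tx": 0,"ty": 0,"tz": 0,"twist": 0,"jaw": 0},
  {"tx": 0,"ty": 0,"tz": 0,"twist": 0,"jaw": 0},
  {"tx": 0,"ty": 0,"tz": 0,"twist": 0,"jaw": 0},
])

```text
t: 11.95
tool_pos: [0.5292, -0.3287, 0.0885]
ee_rot: [2.426, 1.994, 0.001]
ft_force: [-1.3, 0.4, 7.2]
grip_width: 0.154
grip_force: 60.2
```

arm_command([
  {"tx": 0,"ty": 0,"tz": 5,"twist": 0,"jaw": 0},
  {"tx": 0,"ty": 0,"tz": 10,"twist": 0,"jaw": 0},
  {"tx": 0,"ty": 0,"tz": 15,"twist": 0,"jaw": 0},
])

```text
t: 12.25
tool_pos: [0.5285, -0.3282, 0.1179]
ee_rot: [-2.427, -1.994, 0.001]
ft_force: [-0.2, -0.2, -3.0]
grip_width: 0.153
grip_force: 58.5
```

arm_command([
  {"tx": 0,"ty": 0,"tz": 25,"twist": 0,"jaw": 0},
  {"tx": 0,"ty": 0,"tz": 30,"twist": 0,"jaw": 0},
  {"tx": 0,"ty": 0,"tz": 30,"twist": 0,"jaw": 0},
  {"tx": 0,"ty": 0,"tz": 20,"twist": 0,"jaw": 0},
  {"tx": 0,"ty": 0,"tz": 0,"twist": 0,"jaw": 0},
])

```text
t: 12.75
tool_pos: [0.5294, -0.3289, 0.2255]
ee_rot: [2.424, 1.992, 0.002]
ft_force: [0.4, -0.3, -3.3]
grip_width: 0.152
grip_force: 58.8
```

```bash
python3 - <<'E'
from h import *
s=get_image("scene");t=get_image("top");o=get_obs();print(o["tool_pos"].round(4),o["ee_rot"].round(3),o["ft_force"].round(1),o["grip_width"])
c=lambda g,x,y,w,h:cv2.resize(g["image"][y:y+h,x:x+w],(400,300),interpolation=cv2.INTER_CUBIC)
cv2.imwrite("pics/lift.png",np.hstack([c(s,150,130,160,120),c(t,320,150,160,120)])[:,:,::-1])
E
```

```text
[ 0.5286 -0.3282  0.2221] [-2.427 -1.994 -0.   ] [ 0.1 -0.5 -4.7] 0.15078216324110158
```

View pics/lift.png

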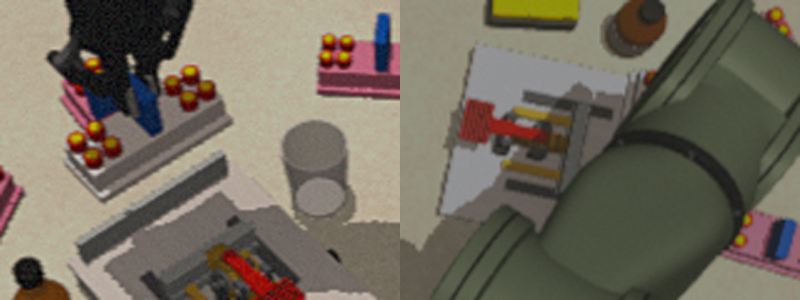

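The cassette is held upright and clear of the mixer. Next I'll carry it over to the drawer.

arm_command([
  {"tx": 0,"ty": 20,"tz": 0,"twist": 0.1,"jaw": 0},
  {"tx": 0,"ty": 40,"tz": 0,"twist": 0.12,"jaw": 0},
  {"tx": 0,"ty": 40,"tz": 0,"twist": 0.12,"jaw": 0},
  {"tx": 0,"ty": 40,"tz": 0,"twist": 0.12,"jaw": 0},
  {"tx": 0,"ty": 40,"tz": 0,"twist": 0.12,"jaw": 0},
])

```text
t: 13.35
tool_pos: [0.528, -0.1466, 0.2212]
ee_rot: [-1.748, -2.608, 0.001]
ft_force: [0.7, 0.1, -3.3]
grip_width: 0.154
grip_force: 58.9
```

arm_command([
  {"tx": 0,"ty": 42,"tz": 0,"twist": 0.12,"jaw": 0},
  {"tx": 0,"ty": 42,"tz": 0,"twist": 0.12,"jaw": 0},
  {"tx": 0,"ty": 42,"tz": 0,"twist": 0.12,"jaw": 0},
  {"tx": 0,"ty": 42,"tz": 0,"twist": 0.12,"jaw": 0},
  {"tx": 0,"ty": 42,"tz": 0,"twist": 0.12,"jaw": 0},
])

```text
t: 13.85
tool_pos: [0.5279, 0.0633, 0.2213]
ee_rot: [-0.899, -3.009, 0.001]
ft_force: [1.4, -0.4, -3.3]
grip_width: 0.154
grip_force: 58.9
```

arm_command([
  {"tx": 2,"ty": 42,"tz": 0,"twist": 0.12,"jaw": 0},
  {"tx": 2,"ty": 42,"tz": 0,"twist": 0.12,"jaw": 0},
  {"tx": 2,"ty": 42,"tz": 0,"twist": 0.12,"jaw": 0},
  {"tx": 2,"ty": 42,"tz": 0,"twist": 0.12,"jaw": 0},
  {"tx": 2,"ty": 30,"tz": 0,"twist": 0.08,"jaw": 0},
])

```text
t: 14.35
tool_pos: [0.5376, 0.2624, 0.221]
ee_rot: [-0.03, -3.139, -0.0]
ft_force: [0.1, -0.5, -2.6]
grip_width: 0.152
grip_force: 58.9
```

arm_command([
  {"tx": 1,"ty": 20,"tz": 0,"twist": 0,"jaw": 0},
  {"tx": 0,"ty": 0,"tz": 0,"twist": 0,"jaw": 0},
  {"tx": 0,"ty": 0,"tz": 0,"twist": 0,"jaw": 0},
])

```text
t: 14.65
tool_pos: [0.5392, 0.2793, 0.2211]
ee_rot: [-0.04, -3.14, 0.002]
ft_force: [0.3, -0.9, -3.2]
grip_width: 0.152
grip_force: 59.0
```

arm_command([
  {"tx": 0,"ty": 10,"tz": -30,"twist": 0,"jaw": 0},
  {"tx": 0,"ty": 0,"tz": -40,"twist": 0,"jaw": 0},
  {"tx": 0,"ty": 0,"tz": -30,"twist": 0,"jaw": 0},
  {"tx": 0,"ty": 0,"tz": -15,"twist": 0,"jaw": 0},
  {"tx": 0,"ty": 0,"tz": 0,"twist": 0,"jaw": 0},
])

```text
t: 15.15
tool_pos: [0.5389, 0.288, 0.1051]
ee_rot: [-0.042, -3.138, 0.004]
ft_force: [-0.0, -0.5, -2.5]
grip_width: 0.153
grip_force: 58.9
```

```bash
python3 - <<'E'
from h import *
s=get_image("scene");t=get_image("top");o=get_obs();print(o["tool_pos"].round(4),o["ee_rot"].round(3),o["ft_force"].round(1))
c=lambda g,x,y,w,h:cv2.resize(g["image"][y:y+h,x:x+w],(400,400),interpolation=cv2.INTER_CUBIC)
cv2.imwrite("pics/place.png",np.hstack([c(s,350,290,150,150),c(t,120,140,110,110)])[:,:,::-1])
E
```

```text
[0.54   0.289  0.1078] [ 0.042  3.141 -0.   ] [-0.4  0.1 -2.5]
```

View pics/place.png

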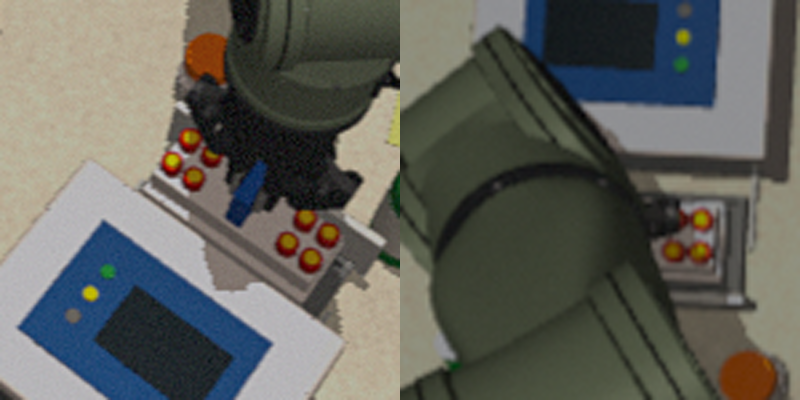

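The picture shows the cassette upright over the tray, with its caps around crop (250,199), and the tray seems centred beneath it. I'll do a quick check of the centre.

```bash
python3 - <<'E'
from h import *
s=get_image("scene");o=get_obs()
h=cv2.cvtColor(s["image"],cv2.COLOR_RGB2HSV);m=((h[...,0]>12)&(h[...,0]<35)&(h[...,1]>170)&(h[...,2]>110)).astype(np.uint8)*255
q=np.zeros_like(m);q[335:395,405:485]=m[335:395,405:485]
C=[b[0] for b in blobs(q,1.5)];z=o["tool_pos"][2]-.0045
X=np.array([onz(s,c,z) for c in C]);print(o["tool_pos"],len(C),X[:,:2].round(4).tolist(),X.mean(0).round(4))
E
```

```text
[0.54017301 0.2893097  0.10821456] 8 [[0.5502, 0.2301], [0.5528, 0.3478], [0.5521, 0.3293], [0.5288, 0.349], [0.5258, 0.2308], [0.5285, 0.3301], [0.551, 0.249], [0.5296, 0.2493]] [0.5398 0.2894 0.1037]
```

arm_command([
  {"tx": -1.5,"ty": 0,"tz": -15,"twist": 0,"jaw": 0},
  {"tx": 0,"ty": 0,"tz": -10,"twist": 0,"jaw": 0},
  {"tx": 0,"ty": 0,"tz": -8,"twist": 0,"jaw": 0},
  {"tx": 0,"ty": 0,"tz": -4,"twist": 0,"jaw": 0},
  {"tx": 0,"ty": 0,"tz": 0,"twist": 0,"jaw": 0},
])

```text
t: 15.8
tool_pos: [0.5382, 0.2896, 0.07]
ee_rot: [-0.041, -3.141, 0.001]
ft_force: [-0.2, 0.2, -3.3]
grip_width: 0.154
grip_force: 59.1
```

arm_command([
  {"tx": 0,"ty": 0,"tz": -2,"twist": 0,"jaw": 0},
  {"tx": 0,"ty": 0,"tz": -1,"twist": 0,"jaw": 0},
  {"tx": 0,"ty": 0,"tz": 0,"twist": 0,"jaw": 0},
])

```text
t: 16.1
tool_pos: [0.5382, 0.2896, 0.0673]
ee_rot: [0.041, 3.141, -0.0]
ft_force: [0.2, 1.1, -3.3]
grip_width: 0.149
grip_force: 59.1
```

arm_command([
  {"tx": 0,"ty": 0,"tz": -1,"twist": 0,"jaw": 0},
  {"tx": 0,"ty": 0,"tz": 0,"twist": 0,"jaw": 0},
  {"tx": 0,"ty": 0,"tz": 0,"twist": 0,"jaw": 0},
])

```text
t: 16.4
tool_pos: [0.5383, 0.2897, 0.0665]
ee_rot: [0.041, 3.141, 0.0]
ft_force: [0.2, -0.8, 0.6]
grip_width: 0.153
grip_force: 59.5
```

arm_command([
  {"tx": 0,"ty": 0,"tz": 0,"twist": 0,"jaw": 30},
  {"tx": 0,"ty": 0,"tz": 0,"twist": 0,"jaw": 30},
  {"tx": 0,"ty": 0,"tz": 0,"twist": 0,"jaw": 30},
])

```text
t: 16.7
tool_pos: [0.5383, 0.2897, 0.0664]
ee_rot: [0.041, 3.141, 0.0]
ft_force: [-0.5, 0.8, 0.5]
grip_width: 0.352
grip_force: 0.0
```

arm_command([
  {"tx": 0,"ty": 0,"tz": 15,"twist": 0,"jaw": 30},
  {"tx": 0,"ty": 0,"tz": 30,"twist": 0,"jaw": 30},
  {"tx": 0,"ty": 0,"tz": 40,"twist": 0,"jaw": 30},
  {"tx": 0,"ty": 0,"tz": 45,"twist": 0,"jaw": 30},
  {"tx": -40,"ty": 0,"tz": 0,"twist": 0,"jaw": 0},
])

```text
t: 17.2
tool_pos: [0.5032, 0.2905, 0.2026]
ee_rot: [0.046, 3.131, 0.009]
ft_force: [-0.2, 2.3, -1.2]
grip_width: 0.198
grip_force: 0.0
```

arm_command([
  {"tx": -40,"ty": 0,"tz": 0,"twist": 0,"jaw": 0},
  {"tx": -40,"ty": 0,"tz": 0,"twist": 0,"jaw": 0},
  {"tx": -8,"ty": 0,"tz": 0,"twist": 0,"jaw": 0},
  {"tx": 0,"ty": 0,"tz": 0,"twist": 0,"jaw": 0},
])

```text
t: 17.6
tool_pos: [0.4098, 0.29, 0.1975]
ee_rot: [0.038, 3.14, 0.001]
ft_force: [0.9, 0.0, 0.3]
grip_width: 0.003
grip_force: 0.0
```

```bash
python3 - <<'E'
from h import *
s=get_image("scene");t=get_image("top");o=get_obs();print(o["tool_pos"].round(4),o["ee_rot"].round(3))
c=lambda g,x,y,w,h:cv2.resize(g["image"][y:y+h,x:x+w],(400,400),interpolation=cv2.INTER_CUBIC)
cv2.imwrite("pics/placed.png",np.hstack([c(s,350,290,150,150),c(t,120,140,110,110)])[:,:,::-1])
h=cv2.cvtColor(s["image"],cv2.COLOR_RGB2HSV);m=((h[...,0]>12)&(h[...,0]<35)&(h[...,1]>170)&(h[...,2]>110)).astype(np.uint8)*255
q=np.zeros_like(m);q[345:410,400:490]=m[345:410,400:490]
X=np.array([onz(s,b[0],.062) for b in blobs(q,1.5)]);print(len(X),X[:,:2].round(4).tolist(),X.mean(0).round(4))
E
```

```text
[0.4113 0.2897 0.1968] [4.10e-02 3.14e+00 1.00e-03]
8 [[0.5513, 0.3489], [0.5268, 0.3304], [0.5276, 0.3493], [0.5242, 0.2316], [0.5487, 0.2496], [0.5482, 0.2306], [0.5505, 0.3299], [0.5243, 0.2505]] [0.5377 0.2901 0.062 ]
```

View pics/placed.png

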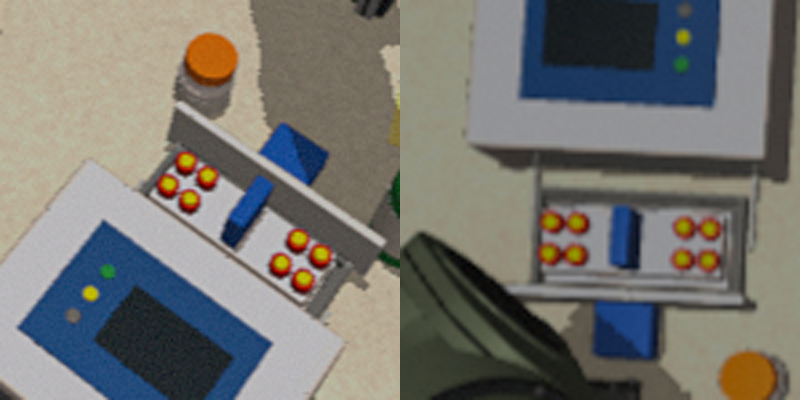

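The cassette lies flat and centred in the tray, with its cap mean at (0.538, 0.290). Now I'll push the drawer shut.

arm_command([
  {"tx": 0,"ty": 0,"tz": -45,"twist": 0,"jaw": 0},
  {"tx": 0,"ty": 0,"tz": -45,"twist": 0,"jaw": 0},
  {"tx": 0,"ty": 0,"tz": -45,"twist": 0,"jaw": 0},
  {"tx": 0,"ty": 0,"tz": -21,"twist": 0,"jaw": 0},
  {"tx": 8,"ty": 0,"tz": 0,"twist": 0,"jaw": 0},
])

```text
t: 18.2
tool_pos: [0.4178, 0.2889, 0.0377]
ee_rot: [-0.04, -3.138, 0.005]
ft_force: [0.5, 0.6, 0.6]
grip_width: 0.001
grip_force: 0.0
```

arm_command([
  {"tx": 10,"ty": 0,"tz": 0,"twist": 0,"jaw": 0},
  {"tx": 8,"ty": -0.2,"tz": 0,"twist": 0,"jaw": 0},
  {"tx": 8,"ty": -0.2,"tz": 0,"twist": 0,"jaw": 0},
  {"tx": 8,"ty": -0.2,"tz": 0,"twist": 0,"jaw": 0},
  {"tx": 8,"ty": -0.2,"tz": 0,"twist": 0,"jaw": 0},
])

```text
t: 18.7
tool_pos: [0.4607, 0.2888, 0.0415]
ee_rot: [-0.041, -3.141, -0.001]
ft_force: [-8.1, 0.3, 4.7]
grip_width: -0.0
grip_force: 3.8
```

arm_command([
  {"tx": 10,"ty": -0.3,"tz": 0,"twist": 0,"jaw": 0},
  {"tx": 10,"ty": -0.3,"tz": 0,"twist": 0,"jaw": 0},
  {"tx": 10,"ty": -0.3,"tz": 0,"twist": 0,"jaw": 0},
  {"tx": 10,"ty": -0.3,"tz": 0,"twist": 0,"jaw": 0},
  {"tx": 10,"ty": -0.3,"tz": 0,"twist": 0,"jaw": 0},
])

```text
t: 19.2
tool_pos: [0.5101, 0.2874, 0.0415]
ee_rot: [-0.04, -3.14, -0.0]
ft_force: [-14.5, 1.8, 8.0]
grip_width: -0.001
grip_force: 7.5
```

arm_command([
  {"tx": 8,"ty": -0.2,"tz": 0,"twist": 0,"jaw": 0},
  {"tx": 7,"ty": -0.2,"tz": 0,"twist": 0,"jaw": 0},
  {"tx": 5,"ty": 0,"tz": 0,"twist": 0,"jaw": 0},
  {"tx": 4,"ty": 0,"tz": 0,"twist": 0,"jaw": 0},
  {"tx": 2,"ty": 0,"tz": 0,"twist": 0,"jaw": 0},
])

```text
t: 19.7
tool_pos: [0.5364, 0.2867, 0.0415]
ee_rot: [-0.041, -3.14, -0.0]
ft_force: [-8.9, -0.9, 5.2]
grip_width: -0.001
grip_force: 4.4
```

arm_command([
  {"tx": 2,"ty": 0,"tz": 0,"twist": 0,"jaw": 0},
  {"tx": 1,"ty": 0,"tz": 0,"twist": 0,"jaw": 0},
])

```text
t: 19.9
tool_pos: [0.5374, 0.2867, 0.0414]
ee_rot: [-0.04, -3.137, 0.002]
ft_force: [-25.0, -2.5, 15.2]
grip_width: 0.004
grip_force: 12.5
```

The drawer is at its stop, with a force of 25 N. I'll back away gently and then look.

arm_command([
  {"tx": 0,"ty": 0,"tz": 0,"twist": 0,"jaw": 0},
  {"tx": 0,"ty": 0,"tz": 0,"twist": 0,"jaw": 0},
  {"tx": -6,"ty": 0,"tz": 0,"twist": 0,"jaw": 0},
  {"tx": -10,"ty": 0,"tz": 0,"twist": 0,"jaw": 0},
  {"tx": -20,"ty": 0,"tz": 0,"twist": 0,"jaw": 0},
])

```text
t: 20.4
tool_pos: [0.5047, 0.2866, 0.0415]
ee_rot: [0.043, 3.139, 0.002]
ft_force: [-0.1, 0.7, -0.0]
grip_width: -0.003
grip_force: 0.0
```

arm_command([
  {"tx": -40,"ty": 0,"tz": 0,"twist": 0,"jaw": 0},
  {"tx": -35,"ty": 0,"tz": 30,"twist": 0,"jaw": 0},
  {"tx": 0,"ty": 0,"tz": 50,"twist": 0,"jaw": 0},
  {"tx": 0,"ty": 0,"tz": 50,"twist": 0,"jaw": 0},
  {"tx": 0,"ty": 0,"tz": 50,"twist": 0,"jaw": 0},
])

```text
t: 20.9
tool_pos: [0.4285, 0.2867, 0.2238]
ee_rot: [0.041, 3.14, 0.002]
ft_force: [1.1, -0.7, 0.4]
grip_width: -0.003
grip_force: 0.0
```

arm_command([
  {"tx": 0,"ty": -50,"tz": 0,"twist": 0,"jaw": 0},
  {"tx": 0,"ty": -50,"tz": 0,"twist": 0,"jaw": 0},
  {"tx": 0,"ty": -50,"tz": 0,"twist": 0,"jaw": 0},
  {"tx": 0,"ty": -50,"tz": 0,"twist": 0,"jaw": 0},
  {"tx": 0,"ty": 0,"tz": 0,"twist": 0,"jaw": 0},
])

```text
t: 21.4
tool_pos: [0.4289, 0.0802, 0.2215]
ee_rot: [0.055, 3.14, -0.004]
ft_force: [0.7, 1.4, -0.0]
grip_width: -0.0
grip_force: 0.0
```

```bash
python3 - <<'E'
from h import *
s=get_image("scene");t=get_image("top");o=get_obs();print(o["t"],o["tool_pos"].round(4),o["ft_force"].round(1))
cv2.imwrite("pics/end.png",cv2.resize(np.hstack([t["image"][90:290,100:500],s["image"][150:475:,150:560][:200*2:,:].copy()[:200]*0]) if 0 else t["image"][90:300,110:470],(800,467),interpolation=cv2.INTER_CUBIC)[:,:,::-1])
for x in blobs(mask(t,"blue",(165,186,210,240)))[:1]:print("pad",[onz(t,k,.062).round(4)[:2].tolist() for k in x[2]])
for x in blobs(mask(t,"blue",(270,155,310,235)))[:1]:print("rack",onz(t,x[0],.06).round(4))
E
```

```text
21.5 [0.429  0.0858 0.2214] [-0.   0.4  0. ]
pad [[0.5782, 0.3094], [0.5789, 0.2688], [0.5379, 0.2675], [0.5372, 0.308]]
rack [ 0.5758 -0.0007  0.06  ]
```

View pics/end.png

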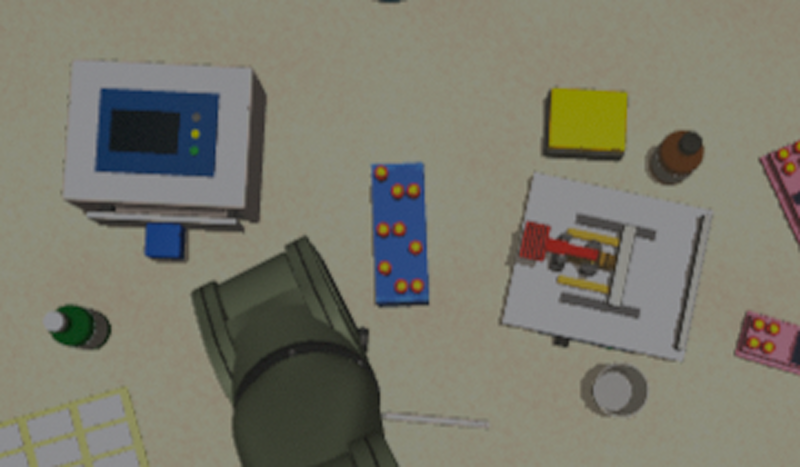

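The drawer is shut with its pad at (165,240), front at x = 0.5375 as at the start. The jaw is open, at about (622,265), and the rack and the other bystanders are where they were. Handing in.

```bash
python3 -c "
from station import env
print(env.finish_job())"
```

```text
the job is handed in; nothing more can be done
None
```

The job is done and handed in at about 21.5 s: the jaw is fully open, the cassette was flat in the tray before closing, the drawer is held shut, and the bystanders in the last picture looked undisturbed; peak wrist force was about 63 N, at the thumb plate's stop.

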